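# Hold the slide clip open at the specimen bay

### The arm

A 6-joint arm with a two-finger parallel gripper is mounted at the origin on the work surface. World frame = base frame: x ahead of the robot, y to its left, z up, the work surface at z = 0. Lengths are in m, angles in degrees, forces in N, time in s.
With the tool pointing down it reaches from about 0.375 to 0.9 m from the base axis. Payload 3.1 kg.
Tool frame: the origin (TCP) lies on the centre line of the jaws, within the pads' length; the fingertips stand 17 mm ahead of it and the grasp point (between the pads) lies 2 mm behind it; z points along the fingers, y is the line along which they close (so a half turn about z gives the same grasp; the last joint's range is limited). The gripper opens to 87 mm and grips with 3 to 60 N. Pads are 19 mm wide; open, the fingers measure 117 mm over their backs; the gripper's body (75 mm by 190 mm) begins 51 mm behind the grasp point.
Start: joints at [-81.217, 30.224, 82.088, -0, 67.689, -10.227], TCP at [0.204, -0.591, 0.207] pointing down, gripper open.
Joint ranges: [-176.69, 176.69], [-43.24, 126.21], [12.49, 139.97], [-82, 262], [0, 151.66], [-163.58, 163.58]. Speed limits (degrees/s): [159.86, 159.86, 180, 180, 180, 180].

### API

Orientations are given as a 3x3 rotation matrix whose columns are the frame's x, y, z axes.
In Python, from rig import bot, imaging, finder gives the robot as it stands. The module is installed in compiled form; this text tells all that it offers.
- The arm moves only by the tool play_rows, never from a script. Its argument "motion" is a list that holds one entry, the list of rows, each a list of 6 numbers: the shift along the tool's x, y, z in fractions of the full range, 1 being 40 cm, then the turn, a rotation vector about the tool's x, y, z in shares of 60 degrees (1.0 is 60 degrees). In form: [[[dx, dy, dz, wx, wy, wz], ...]]. A call has 1 to 8 rows; each row is the pose to reach, as a shift and turn from the pose commanded when the call began, along the tool's axes at that moment; what a row does not reach only later rows make up. A row lasts 1/12 s, in which the tool goes at most 41.7 mm and 7.16 degrees, less where a joint would pass 70% of its speed; a pose out of reach is approached as far as the arm can. A call with a gripper value outside its range is refused whole. "fingers" is the finger opening in m, from 0 to 0.087, set as the call begins (left out, the last holds). The fingers move at their own pace and stop on an object; the grip force is fixed at half the most. Time passes only in rows, so rows that repeat a pose let the fingers close. It gives the time, the measured TCP pose, the force, the opening and the grip force at its end, in the units of the state.
- bot.read_state(): the state, without advancing time (a new reading comes with each control period).
- imaging.capture(name): name is "scene" or "top" or "wrist"; returns a dict with "frame" (480x640x3 uint8, red, green, blue), "camera_matrix" (3x3 intrinsics, pixels), "R" (3x3) and "t" (3): a world point X has camera coordinates R X + t. Camera axes: x right, y down, z forward; pixel columns grow to the right and rows downward; lengths in m; the calibration is good to about 2 mm. The wrist camera is an equidistant fisheye: a pixel r from the principal point sees the ray r / f radians off the axis. A picture is of the moment at which its call begins. There is no depth.
- bot.hand_in(): hands the job in; it is judged then, once.
Trained networks look in the newest picture that a camera, given by its name, has taken for a name from the list of things; names that differ only in an ending like _2 or _b are one class to them, and where a whole thing is asked for, a point or a joint stands for the part that bears it (a point fixed in the world has none). Each returns a list of dicts, best first, with "confidence" (0 to 1); they miss things now and then, are a little off and sometimes report something else, mostly with a low value. They report only what shows in the picture. A call takes as long as a camera call.
- finder.recognise(camera, name): "at" ([x, y, z] in m, in world coordinates, good to about 4 mm: the middle of the surface that is visible of it).
- finder.outline_of(camera, name): "pixels" (480x640 bool, what is visible of it).
The state is a dict: "time_s": time; "joint_positions": joint angles; "qvel": joint speeds; "tau": joint torques, N m; "position": TCP position; "tcp_rot": TCP orientation; "force": force on the tool from outside, world axes, zero at the start; "moment": the same for the moment, N m; "opening": opening from 0.0 (shut) to 1.0 (fully open); "grasp_force": force on a finger pad.
Only numpy, scipy, OpenCV 4.12 (cv2) and the standard library are available. Lean on these libraries where they do the work, as an engineer would, in place of code of your own. Each camera call takes 0.05 s, during which the arm holds its last target. There are 200 camera calls.

### The job

Swing the amber guard door of the specimen bay wide open (70 degrees or more) and leave it open, then press the blue clip paddle behind it about half way down (11 of its 21 mm) with the fingertips and keep it there, so that the clip stays lifted off the glass slide. Never press the paddle near its bottom stop, which would throw the slide, and do not press it before the door is open; leave the slide and the other things on the desk undisturbed. Finish while still holding the paddle half way: do not let go.

Things in the scene. Friction and masses are not known exactly. Their poses are not given: they have to be found in the camera images.
- station: Specimen bay fixed to the desk (place and yaw vary): open-topped white tub 200 x 200 mm, 20 mm grey floor plate, side walls 85 mm high, rear wall 110 mm high, amber guard door at its front (-x, towards the robot). Origin: centre of its underside; x points to its rear, y to its left.
- door (a joint): Guard door angle (rad): 0 closed (starts at 0 to 0.45), grows as it swings out towards the robot about the upright hinge, clockwise seen from above; stop at 1.9. Door 180 mm wide, top 118 mm above the desk; a lip along its top reaches 69 mm rearward over the blue paddle and swings away with it. No spring or latch: friction (0.12 N m) keeps it where it is left.
- door_handle (a point): Grip point on the door's handle, an upright steel post of 14 mm diameter, 155 mm from the hinge along the door and 36 mm in front of the pane. Post top 156 mm, this point 135 mm above the desk; above 101 mm the post is free all round, so it can be taken from above with any yaw. Its y axis points along the door to the hinge.
- door_hinge (a point): Point on the door's upright hinge axis, 135 mm above the desk, at the bay's front left corner: 100 mm in front of and 90 mm left of the bay's origin.
- lever (a joint): Angle of the spring clip lever (rad): 0 at rest, grows as the blue paddle at its front end is pressed down; stop at 0.36, half way 0.18. Its rear end with two rubber feet (at rest 1.5 mm over the slide carrier) then lifts. The spring returns it when let go: at the paddle about 3 N starts it, 8 N holds it half way, 13 N reaches the stop.
- paddle_top (a point): Centre of the top of the blue paddle, 34 (x) x 36 (y) x 10 mm, at rest 80 mm above the desk, 55 mm in front and 30 mm right of the bay's origin; moves with the lever. It goes down 21 mm in all (half way: 11 mm), turning about a cross pin 60 mm behind it and 8 mm lower. The air above it is free only with the door open.
- slide_carrier: loose white carrier with a glass slide, 30 x 82 x 6 mm (long side along the bay's y), on the black stage under the lever's rear clip; origin: centre of its underside
- lens_cap: loose black lens cap, 68 mm across, 20 mm high; origin: centre of underside
- sample_jar: loose amber sample jar, 56 mm across, 70 mm high; origin: centre of underside
- wash_bottle: loose white bottle with blue cap, 64 mm across, 130 mm high; origin: centre of underside
- petri_dish: loose glass dish, 90 mm across, 18 mm high; origin: centre of underside
- screwdriver: loose screwdriver, red handle, about 0.2 m long, lying on the desk, handle to its -x; origin on its underside
- slide_tray: loose grey slide tray, 170 x 110 x 35 mm; origin: centre of underside

How it is judged:
By the outcome, as a careful person would: the job done as asked, in the order asked, and still so for the second after the job is handed in, while the arm keeps its last pose, push and grip.
It also fails if it takes over 48 s, if anything falls off the work surface, if the arm or the gripper's body presses on something with over 40 N, if the wrist force passes 120 N, or if a joint passes its speed limit or range.

## Working session

There is one attempt and no reset: what is moved stays moved. The work goes in short steps, Python scripts to look and compute and a tool call to move; the robot and the scene stay as the last step left them, time stands still between calls to the robot, and variables do not carry over. Pictures are saved under pics/ and viewed, at most 10 in all, crops included, and the job is handed in when it is done.

Besides the shell and the picture viewer there is one more tool, called after "Request:" as a command line: name --argument value ..., lists and objects as JSON in quotes. play_rows: Moves the arm, as the interface text tells. Its arguments: {"type":"object","properties":{"motion":{"type":"array"},"fingers":{"type":"number"}},"required":["motion"]}

```bash
mkdir -p pics; cat > h.py <<'E'
from rig import bot, imaging, finder
import numpy as np, cv2
def shot(cam,fn):
    c=imaging.capture(cam); cv2.imwrite('pics/'+fn,cv2.cvtColor(c['frame'],cv2.COLOR_RGB2BGR)); return c
E
python3 - <<'E'
from h import *
s=bot.read_state(); print({k:np.round(v,3).tolist() for k,v in s.items()})
for cam in ['scene','top']:
    c=shot(cam,cam+'1.png'); print(cam,np.round(c['camera_matrix'],1).tolist(),np.round(c['R'],3).tolist(),np.round(c['t'],3).tolist())
    for n in ['station','door','door_handle','door_hinge','lever','paddle_top','slide_carrier','wash_bottle','sample_jar','slide_tray','petri_dish','lens_cap','screwdriver']:
        print(cam,n,[(np.round(d['at'],3).tolist(),round(d['confidence'],2)) for d in finder.recognise(cam,n)[:2]])
E
```

```text
{'time_s': 0.0, 'joint_positions': [-81.215, 30.276, 82.157, -0.0, 67.69, -10.228], 'qvel': [0.026, -0.085, -0.027, 0.002, -0.057, -0.028], 'tau': [0.001, -44.004, -17.659, 0.063, 0.058, -0.0], 'position': [0.204, -0.59, 0.206], 'tcp_rot': [[0.945, 0.326, -0.0], [0.326, -0.945, 0.002], [0.0, -0.002, -1.0]], 'force': [0.695, -0.231, 0.186], 'moment': [-0.023, -0.006, -0.001], 'grasp_force': 0.0, 'opening': 1.001}
scene [[553.5, 0.0, 315.6], [0.0, 553.5, 239.4], [0.0, 0.0, 1.0]] [[0.172, 0.985, 0.006], [0.686, -0.115, -0.719], [-0.707, 0.128, -0.695]] [-0.025, -0.337, 2.149]
scene station [([0.721, 0.044, 0.068], 0.64)]
scene door [([0.632, 0.018, 0.12], 0.67), ([0.714, 0.023, 0.075], 0.59)]
scene door_handle [([0.632, 0.022, 0.117], 0.88)]
scene door_hinge [([0.627, 0.012, 0.12], 0.58)]
scene lever [([0.709, 0.018, 0.078], 0.72)]
scene paddle_top [([0.714, 0.023, 0.076], 0.78)]
scene slide_carrier [([0.717, 0.023, 0.077], 0.49)]
scene wash_bottle [([0.545, -0.42, 0.076], 0.86)]
scene sample_jar [([0.682, -0.376, 0.052], 0.81), ([0.632, 0.019, 0.118], 0.41)]
scene slide_tray [([0.472, 
[... 322 characters left out ...]
 0.013, -0.993]] [-0.058, 0.588, 1.183]
top station [([0.728, 0.042, 0.085], 0.92)]
top door [([0.629, 0.021, 0.116], 0.9), ([0.454, -0.588, 0.008], 0.33)]
top door_handle [([0.631, 0.02, 0.12], 0.77), ([0.732, 0.019, 0.075], 0.7)]
top door_hinge [([0.632, 0.021, 0.12], 0.69)]
top lever [([0.731, 0.024, 0.075], 0.78)]
top paddle_top [([0.733, 0.021, 0.075], 0.66)]
top slide_carrier [([0.794, 0.032, 0.059], 0.52)]
top wash_bottle [([0.517, -0.413, 0.088], 0.85)]
top sample_jar [([0.653, -0.37, 0.071], 0.63)]
top slide_tray [([0.456, -0.588, 0.006], 0.96)]
top petri_dish [([0.606, 0.397, 0.01], 0.78)]
top lens_cap [([0.425, -0.374, 0.021], 0.58)]
top screwdriver [([0.532, 0.356, 0.021], 0.94)]
```

```bash
python3 - <<'E'
import cv2
a=cv2.imread('pics/top1.png')[120:300,200:420]; cv2.imwrite('pics/topc.png',cv2.resize(a,None,fx=3.3,fy=3.3,interpolation=cv2.INTER_CUBIC))
a=cv2.imread('pics/scene1.png'); print(a.shape)
E
```

```text
(480, 640, 3)
```

View pics/topc.png

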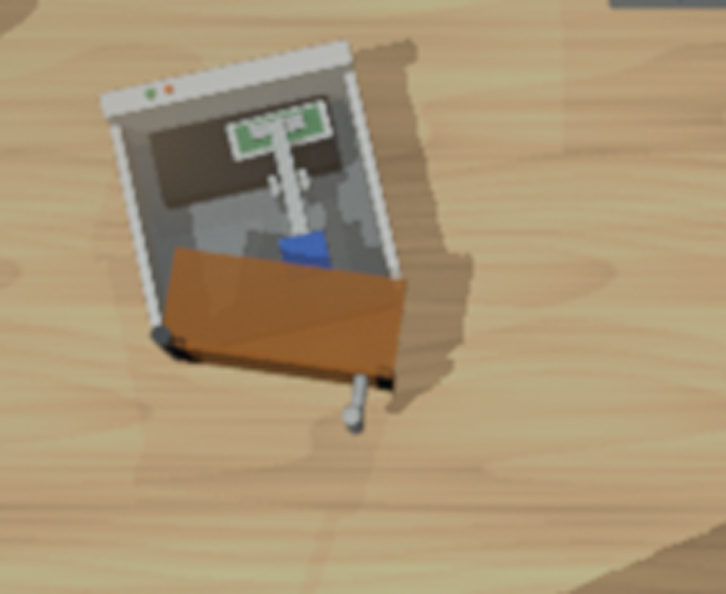

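View pics/scene1.png

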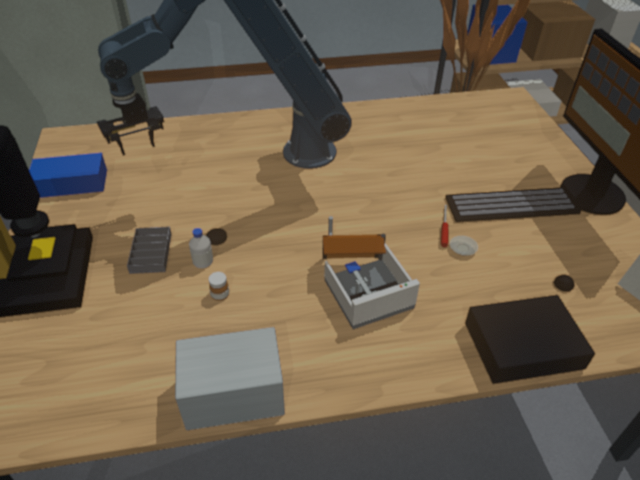

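The top crop shows the bay yawed slightly. The hinge is at crop (160,335), the post top at (353,415) and the rear wall corners at (101,97) and (347,42). The door is partly open. I'll back-project these points at their known heights.

```bash
cat >> h.py <<'E'
def bp(c,uv,z):
    d=c['R'].T@np.linalg.solve(c['camera_matrix'],[uv[0],uv[1],1]); o=-c['R'].T@c['t']
    return o+d*(z-o[2])/d[2]
E
python3 - <<'E'
from h import *
c=imaging.capture('top')
P={}
for n,x,y,z in [('hinge',160,333,.12),('post',353,415,.156),('RL',101,97,.11),('RR',347,42,.11),('FR',402,278,.085),('lipfarL',176,248,.118),('lipR',406,282,.118),('paddleRL',280,237,.08),('paddleRR',325,232,.08)]:
    P[n]=bp(c,(200+x/3.3,120+y/3.3),z); print(n,np.round(P[n],3))
d=P['RL']-P['RR']; print('W',np.linalg.norm(d)); yaw=np.arctan2(-d[0],d[1]); print('yaw',np.degrees(yaw))
R=np.array([[np.cos(yaw),-np.sin(yaw)],[np.sin(yaw),np.cos(yaw)]])
m=(P['RL']+P['RR'])[:2]/2
print('origin from rear',m-R@[.1,0],'from hinge',P['hinge'][:2]-R@[-.1,.09], 'FR', P['FR'][:2]-R@[-.1,-.1])
v=P['post'][:2]-P['hinge'][:2]; print('post r',np.linalg.norm(v),'ang',np.degrees(np.arctan2(v[1],v[0])))
E
```

```text
hinge [0.622 0.117 0.12 ]
post [ 0.556 -0.031  0.156]
RL [0.81  0.169 0.11 ]
RR [ 0.854 -0.023  0.11 ]
FR [ 0.671 -0.067  0.085]
lipfarL [0.688 0.107 0.118]
lipR [ 0.661 -0.07   0.118]
paddleRL [0.705 0.03  0.08 ]
paddleRR [ 0.709 -0.006  0.08 ]
W 0.19735164671710528
yaw 12.928753212525603
origin from rear [0.7345195  0.05042013] from hinge [0.73921571 0.05183363] FR [0.74599239 0.05312928]
post r 0.16265362484065712 ang -113.96770780402966
```

```bash
cat >> h.py <<'E'
from scipy.spatial.transform import Rotation as Ro
def goal(pos,phi):
    "tool-frame shift and turn to reach pos, pointing down, tool y at world angle phi (deg)"
    s=bot.read_state(); R=np.array(s['tcp_rot']); p=np.radians(phi)
    y=np.array([np.cos(p),np.sin(p),0]); z=np.array([0,0,-1.]); G=np.c_[np.cross(y,z),y,z]
    print('t',s['time_s'],'pos',np.round(s['position'],4),'f',np.round(s['force'],1),'op',round(s['opening'],3))
    print('shift',np.round(R.T@(np.array(pos)-s['position']),4),'turn',np.round(Ro.from_matrix(R.T@G).as_rotvec(degrees=True),2),'j',np.round(s['joint_positions'],0))
E
python3 -c "
from h import *
goal([.557,-.03,.25],79)"
```

```text
t 1.45 pos [ 0.2036 -0.5909  0.2071] f [-0.   0.5 -0.1] op 0.998
shift [ 0.5168 -0.4152 -0.043 ] turn [  -0.      0.   -149.99] j [-81.  30.  82.  -0.  68. -10.]
```

The manual's scale: shifts go in shares of 40 cm and turns go in shares of 60 degrees. Converting my numbers, 0.2 m / 0.4 = 0.5, 0.05 m / 0.4 = 0.125, -56 degrees / 60 = -0.9333.

Request:
play_rows --motion '[[[0.0625,-0.05,-0.025,0,0,-0.1167],[0.125,-0.1,-0.05,0,0,-0.2333],[0.1875,-0.15,-0.075,0,0,-0.35],[0.25,-0.2,-0.1,0,0,-0.4667],[0.3125,-0.25,-0.1075,0,0,-0.5833],[0.375,-0.3,-0.1075,0,0,-0.7],[0.4375,-0.35,-0.1075,0,0,-0.8167],[0.5,-0.4,-0.1075,0,0,-0.9333]]]' --fingers 0.06

```text
time_s: 2.12
position: [0.3412, -0.3732, 0.2504]
tcp_rot: [[0.253, 0.967, 0.001], [0.967, -0.253, -0.001], [-0.001, 0.001, -1.0]]
force: [-0.3, -0.2, -0.1]
opening: 0.693
grasp_force: 0.0
```

```bash
python3 -c "
from h import *
goal([.557,-.03,.25],79)"
```

```text
t 2.1167 pos [ 0.3412 -0.3732  0.2504] f [-0.3 -0.2 -0.1] op 0.693
shift [3.866e-01 1.219e-01 3.000e-04] turn [ 0.000e+00  6.000e-02 -9.366e+01] j [-60.  18.  96.   0.  66. -46.]
```

Scaled: 0.24 m / 0.4 = 0.6, 0.03 m / 0.4 = 0.075, -56 degrees / 60 = -0.9333.

Request:
play_rows --motion '[[[0.075,0.025,0,0,0,-0.1167],[0.15,0.05,0,0,0,-0.2333],[0.225,0.075,0,0,0,-0.35],[0.3,0.095,0,0,0,-0.4667],[0.375,0.1175,0,0,0,-0.5833],[0.45,0.1425,0,0,0,-0.7],[0.525,0.165,0,0,0,-0.8167],[0.6,0.19,0,0,0,-0.9333]]]'

```text
time_s: 2.78
position: [0.4766, -0.1609, 0.2503]
tcp_rot: [[-0.661, 0.751, 0.0], [0.751, 0.661, -0.0], [-0.0, 0.0, -1.0]]
force: [0.3, 0.4, 0.0]
opening: 0.691
grasp_force: 0.0
```

```bash
python3 -c "
from h import *
goal([.557,-.03,.25],79)"
```

```text
t 2.7833 pos [ 0.4766 -0.1609  0.2503] f [0.3 0.4 0. ] op 0.691
shift [0.0451 0.1468 0.0003] turn [-0.000e+00  3.000e-02 -3.765e+01] j [-31.  18.  96.  -0.  66. -73.]
```

Scaled: 0.147 m / 0.4 = 0.3675, 0.125 m / 0.4 = 0.3125, -37.7 degrees / 60 = -0.6283.

Request:
play_rows --motion '[[[0.02,0.0625,0,0,0,-0.1083],[0.04,0.125,0,0,0,-0.2167],[0.06,0.1875,0,0,0,-0.325],[0.08,0.25,0,0,0,-0.4333],[0.1,0.3125,0,0,0,-0.5417],[0.1125,0.3675,0,0,0,-0.6283],[0.1125,0.3675,0,0,0,-0.6283],[0.1125,0.3675,0,0,0,-0.6283]]]'

```text
time_s: 3.45
position: [0.5577, -0.0311, 0.2499]
tcp_rot: [[-0.981, 0.195, -0.0], [0.195, 0.981, -0.0], [0.0, -0.0, -1.0]]
force: [-0.7, -1.0, 0.1]
opening: 0.692
grasp_force: 0.0
```

```bash
python3 - <<'E'
from h import *
goal([.557,-.03,.133],79)
c=shot('wrist','w1.png'); print(np.round(c['camera_matrix'],1).tolist(),np.round(c['R'],3).tolist(),np.round(c['t'],3).tolist())
print([(np.round(d['at'],3).tolist(),round(d['confidence'],2)) for d in finder.recognise('wrist','door_handle')[:2]])
print([(np.round(d['at'],3).tolist(),round(d['confidence'],2)) for d in finder.recognise('wrist','paddle_top')[:2]])
E
```

```text
t 3.45 pos [ 0.5577 -0.0311  0.2499] f [-0.7 -1.   0.1] op 0.692
shift [0.0009 0.001  0.1169] turn [-0.02 -0.01 -0.22] j [-15.  22.  89.  -0.  69. -93.]
[[371.6, 0.0, 310.1], [0.0, 371.6, 240.1], [0.0, 0.0, 1.0]] [[0.195, 0.981, 0.0], [0.94, -0.187, 0.286], [0.281, -0.056, -0.958]] [-0.078, -0.577, 0.274]
[([0.607, 0.006, 0.12], 0.77)]
[([0.778, 0.028, 0.074], 0.6)]
```

View pics/w1.png

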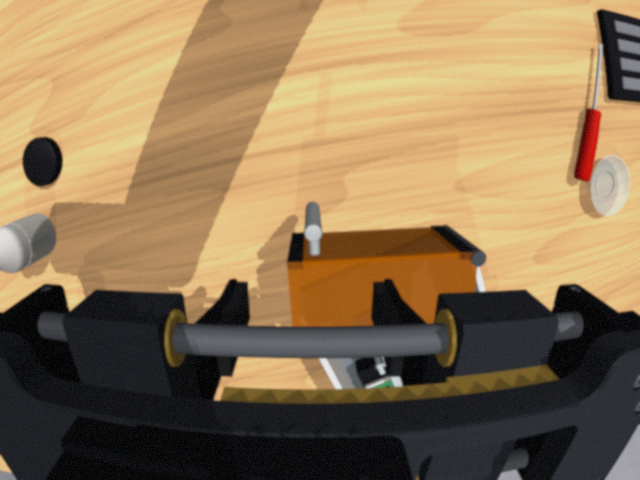

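Post top is at about (313,231) and the hinge top at about (478,257) in the wrist picture. I'll project both.

```bash
cat >> h.py <<'E'
def bpw(c,uv,z):
    K=c['camera_matrix']; v=np.array([uv[0]-K[0,2],uv[1]-K[1,2]]); r=np.hypot(*v); th=r/K[0,0]
    d=c['R'].T@np.r_[v/r*np.sin(th),np.cos(th)]; o=-c['R'].T@c['t']
    return o+d*(z-o[2])/d[2]
E
python3 - <<'E'
from h import *
c=imaging.capture('wrist'); print(-c['R'].T@c['t'])
p=bpw(c,(313,231),.156);h=bpw(c,(478,257),.12);print(p,h,np.linalg.norm((p-h)[:2]))
E
```

```text
[ 0.4798357  -0.01804725  0.4279985 ]
[ 0.5526696  -0.03049622  0.156     ] [0.6175061  0.11574484 0.12      ] 0.15996943163769495
```

Scaled: 0.117 m / 0.4 = 0.2925, 0.105 m / 0.4 = 0.2625.

Request:
play_rows --motion '[[[0.005,0,0.05,0,0,0],[0.005,0,0.1125,0,0,0],[0.005,0,0.175,0,0,0],[0.005,0,0.225,0,0,0],[0.005,0,0.2625,0,0,0],[0.005,0,0.2925,0,0,0],[0.005,0,0.2925,0,0,0]]]'

```text
time_s: 4.23
position: [0.5532, -0.0321, 0.1307]
tcp_rot: [[-0.98, 0.198, -0.006], [0.198, 0.98, 0.001], [0.006, 0.0, -1.0]]
force: [-1.0, 0.3, -0.1]
opening: 0.69
grasp_force: 0.0
```

Request:
play_rows --motion '[[[0,0,0,0,0,0],[0,0,0,0,0,0],[0,0,0,0,0,0],[0,0,0,0,0,0],[0,0,0,0,0,0],[0,0,0,0,0,0]]]' --fingers 0.0

```text
time_s: 4.73
position: [0.5558, -0.0315, 0.1336]
tcp_rot: [[-0.981, 0.196, 0.001], [0.196, 0.981, -0.0], [-0.001, -0.0, -1.0]]
force: [-0.3, 0.3, -0.4]
opening: 0.318
grasp_force: 0.0
```

```bash
cat >> h.py <<'E'
def arc(H,dths,gain=1.0):
    "rows (tool frame) that carry the TCP about H by door angles dths (deg, clockwise)"
    s=bot.read_state(); R=np.array(s['tcp_rot']); P=np.array(s['position']); v=P-H; v[2]=0
    print('r',np.linalg.norm(v),'ang',np.degrees(np.arctan2(v[1],v[0])),'f',np.round(s['force'],1),'op',s['opening'],s['grasp_force'])
    for a in dths:
        d=Ro.from_euler('z',-a,degrees=True).apply(v)-v
        print(np.round(np.r_[R.T@d,0,0,a],4).tolist())
E
python3 - <<'E'
from h import *
arc(np.array([.620,.1162,0]),[2,5,9,14,19,24,29,34])
E
```

```text
r 0.16105836965914624 ang -113.48728625327458 f [-0.3  0.3 -0.4] op 0.31816619887466796 0.0
[0.0055, 0.0013, -0.0, 0.0, 0.0, 2.0]
[0.0136, 0.0036, -0.0, 0.0, 0.0, 5.0]
[0.0242, 0.0073, -0.0, 0.0, 0.0, 9.0]
[0.0371, 0.0129, -0.0, 0.0, 0.0, 14.0]
[0.0494, 0.0197, -0.0001, 0.0, 0.0, 19.0]
[0.0611, 0.0275, -0.0001, 0.0, 0.0, 24.0]
[0.0721, 0.0362, -0.0001, 0.0, 0.0, 29.0]
[0.0822, 0.0459, -0.0001, 0.0, 0.0, 34.0]
```

Still closing; give it more time.

Request:
play_rows --motion '[[[0,0,0,0,0,0],[0,0,0,0,0,0],[0,0,0,0,0,0],[0,0,0,0,0,0],[0,0,0,0,0,0],[0,0,0,0,0,0]]]'

```text
time_s: 5.23
position: [0.5567, -0.0288, 0.1333]
tcp_rot: [[-0.98, 0.197, 0.003], [0.197, 0.98, 0.004], [-0.002, 0.005, -1.0]]
force: [3.2, 8.0, -0.6]
opening: 0.143
grasp_force: 30.0
```

Scaled: 0.081 m / 0.4 = 0.2025, 0.003 m / 0.4 = 0.0075, 34 degrees / 60 = 0.5667.

Request:
play_rows --motion '[[[0.0138,0.0075,0,0,0,0.0333],[0.034,0.014,0,0,0,0.0833],[0.0605,0.0233,0,0,0,0.15],[0.0928,0.0373,0,0,0,0.2333],[0.1235,0.0538,0,0,0,0.3167],[0.1525,0.0725,0,0,0,0.4],[0.1788,0.0938,0,0,0,0.4833],[0.2025,0.1175,0,0,0,0.5667]]]'

```text
time_s: 5.9
position: [0.4855, 0.0305, 0.1333]
tcp_rot: [[-0.701, 0.714, 0.002], [0.714, 0.701, -0.001], [-0.002, 0.001, -1.0]]
force: [1.4, -0.6, -0.3]
opening: 0.142
grasp_force: 30.0
```

```bash
python3 - <<'E'
from h import *
arc(np.array([.620,.1162,0]),[4,9,14,19,24,29,34,38])
E
```

```text
r 0.15945299964697074 ang -147.50030931991003 f [ 1.4 -0.6 -0.3] op 0.14245992165995497 29.995589554309845
[0.0108, 0.0027, -0.0, 0.0, 0.0, 4.0]
[0.024, 0.0071, -0.0, 0.0, 0.0, 9.0]
[0.0368, 0.0126, -0.0001, 0.0, 0.0, 14.0]
[0.049, 0.0193, -0.0001, 0.0, 0.0, 19.0]
[0.0606, 0.0269, -0.0001, 0.0, 0.0, 24.0]
[0.0715, 0.0356, -0.0001, 0.0, 0.0, 29.0]
[0.0816, 0.0452, -0.0001, 0.0, 0.0, 34.0]
[0.089, 0.0534, -0.0001, 0.0, 0.0, 38.0]
```

Scaled: 0.089 m / 0.4 = 0.2225, 0.0715 m / 0.4 = 0.1788, 38 degrees / 60 = 0.6333.

Request:
play_rows --motion '[[[0.0275,0.0075,0,0,0,0.0667],[0.06,0.0175,0,0,0,0.15],[0.0925,0.0313,0,0,0,0.2333],[0.1225,0.0488,0,0,0,0.3167],[0.1513,0.0675,0,0,0,0.4],[0.1788,0.0888,0,0,0,0.4833],[0.2038,0.1125,0,0,0,0.5667],[0.2225,0.1325,0,0,0,0.6333]]]'

```text
time_s: 6.57
position: [0.4594, 0.1317, 0.1333]
tcp_rot: [[-0.114, 0.994, -0.001], [0.994, 0.114, -0.001], [-0.0, -0.001, -1.0]]
force: [-1.6, -0.5, 2.3]
opening: 0.141
grasp_force: 30.0
```

Request:
play_rows --motion '[[[0,0,0,0,0,0],[0,0,0,0,0,0],[0,0,0,0,0,0],[0,0,0,0,0,0],[0,0,0,0,0,0],[0,0,0,0,0,0],[0,0,0,0,0,0],[0,0,0,0,0,0]]]' --fingers 0.05

```text
time_s: 7.23
position: [0.4604, 0.1307, 0.133]
tcp_rot: [[-0.117, 0.993, 0.0], [0.993, 0.117, -0.0], [-0.0, 0.0, -1.0]]
force: [-0.3, -0.2, 0.1]
opening: 0.56
grasp_force: 0.0
```

Request:
play_rows --motion '[[[0,0,-0.0375,0,0,0],[0,0,-0.1,0,0,0],[0,0,-0.175,0,0,0],[0,0,-0.25,0,0,0],[0,0,-0.3,0,0,0],[0,0,-0.3,0,0,0]]]'

```text
time_s: 7.73
position: [0.4634, 0.1312, 0.2575]
tcp_rot: [[-0.117, 0.993, 0.01], [0.993, 0.117, 0.0], [-0.001, 0.01, -1.0]]
force: [0.6, -0.3, -0.2]
opening: 0.571
grasp_force: 0.0
```

```bash
python3 - <<'E'
from h import *
for c in ['top','wrist']: shot(c,c+'2.png')
a=cv2.imread('pics/top2.png')[120:300,200:420]; cv2.imwrite('pics/topc2.png',cv2.resize(a,None,fx=3.3,fy=3.3,interpolation=cv2.INTER_CUBIC))
for cam in ['top','wrist']:
  for n in ['paddle_top','door_handle']: print(cam,n,[(np.round(d['at'],3).tolist(),round(d['confidence'],2)) for d in finder.recognise(cam,n)[:2]])
goal([.692,.009,.2],13)
E
```

```text
top paddle_top [([0.718, 0.019, 0.075], 0.92)]
top door_handle [([0.532, 0.074, 0.121], 0.7)]
wrist paddle_top [([0.79, 0.051, 0.068], 0.37)]
wrist door_handle [([0.511, 0.095, 0.121], 0.64)]
t 8.0333 pos [0.4592 0.1309 0.2516] f [-0.3  0.2  0.4] op 0.574
shift [-0.1483  0.2171  0.0508] turn [-0.19 -0.02 -6.29] j [ 2. 16. 99. -0. 65. -4.]
```

View pics/topc2.png

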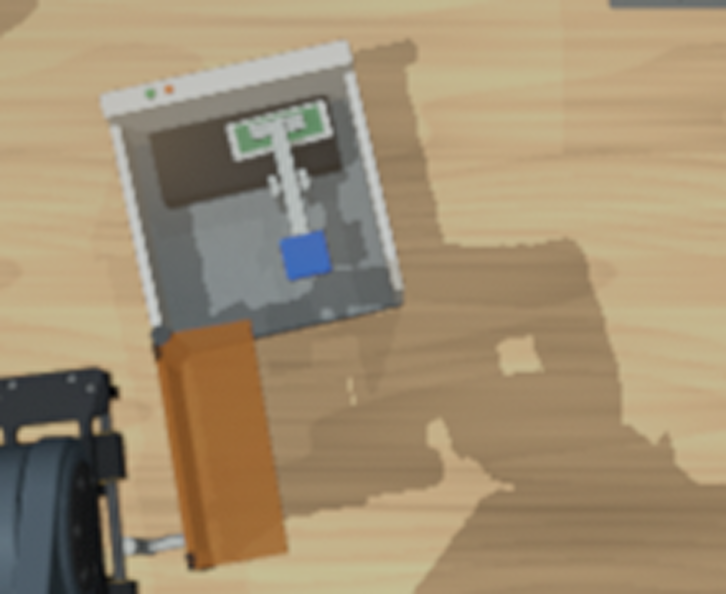

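View pics/wrist2.png

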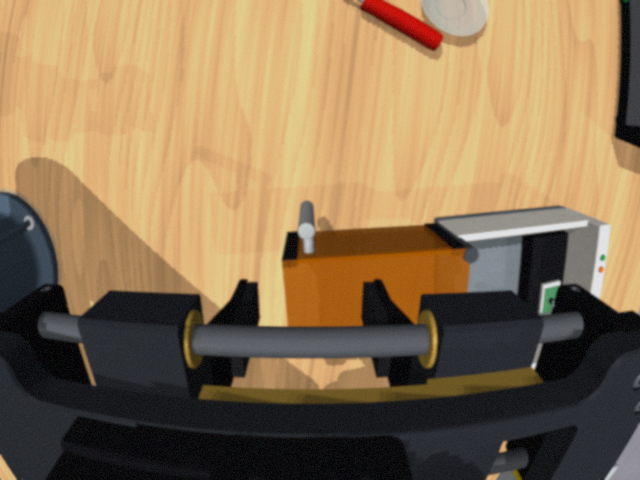

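Door is open about 95° and free of the gripper. The paddle is visible, centred at crop (306,255). I'll compute its centre and move above it, with the closing axis along the bay's y.

```bash
python3 - <<'E'
from h import *
c=imaging.capture('top')
for x,y in [(280,239),(325,230),(331,270),(290,280),(306,255)]: print(np.round(bp(c,(200+x/3.3,120+y/3.3),.08),4))
c=shot('scene','sc2.png')
o=finder.outline_of('scene','paddle_top')
if o:
    v,u=np.nonzero(o[0]['pixels']); print(o[0]['confidence'],len(u),u.mean(),v.mean())
b=cv2.cvtColor(c['frame'],cv2.COLOR_RGB2HSV); m=cv2.inRange(b[255:290,330:375],(105,120,40),(130,255,255)); v,u=np.nonzero(m); print(len(u),u.mean()+330,v.mean()+255,bp(c,(u.mean()+330,v.mean()+255),.078))
goal([.693,.008,.2],-77)
E
```

```text
[0.7033 0.0301 0.08  ]
[ 0.7105 -0.0055  0.08  ]
[ 0.6783 -0.0105  0.08  ]
[0.6702 0.0218 0.08  ]
[0.6904 0.0094 0.08  ]
0.54 246 356.8658536585366 274.869918699187
97 352.2061855670103 266.5257731958763 [0.68991778 0.01227704 0.078     ]
t 8.1833 pos [0.4598 0.1309 0.2521] f [ 0.7 -0.2  0.4] op 0.577
shift [-0.1493  0.2174  0.0516] turn [-0.11  0.09 83.71] j [ 2. 16. 99. -0. 65. -4.]
```

Scaled: 0.144 m / 0.4 = 0.36, 0.09 m / 0.4 = 0.225, 56 degrees / 60 = 0.9333.

Request:
play_rows --motion '[[[-0.03,0.045,0,0,0,0.1167],[-0.06,0.09,0,0,0,0.2333],[-0.09,0.135,0.0125,0,0,0.35],[-0.1225,0.18,0.025,0,0,0.4667],[-0.1525,0.225,0.0375,0,0,0.5833],[-0.1825,0.27,0.05,0,0,0.7],[-0.215,0.315,0.0625,0,0,0.8167],[-0.245,0.36,0.075,0,0,0.9333]]]' --fingers 0.0

```text
time_s: 8.85
position: [0.6154, 0.0499, 0.2219]
tcp_rot: [[0.762, 0.648, -0.001], [0.648, -0.762, 0.0], [-0.001, -0.001, -1.0]]
force: [-0.8, 0.4, 0.4]
opening: 0.062
grasp_force: 0.0
```

```bash
python3 -c "
from h import *
goal([.691,.010,.16],-77)"
```

```text
t 8.85 pos [0.6154 0.0499 0.2219] f [-0.8  0.4  0.4] op 0.062
shift [0.0318 0.0794 0.0618] turn [-0.05  0.07 27.36] j [-6. 29. 82. -0. 69. 44.]
```

Scaled: 0.0795 m / 0.4 = 0.1988, 0.062 m / 0.4 = 0.155, 27.4 degrees / 60 = 0.4567.

Request:
play_rows --motion '[[[0.02,0.05,0.025,0,0,0.1167],[0.04,0.1,0.055,0,0,0.2333],[0.06,0.15,0.085,0,0,0.35],[0.08,0.1988,0.115,0,0,0.4567],[0.08,0.1988,0.1425,0,0,0.4567],[0.08,0.1988,0.155,0,0,0.4567],[0.08,0.1988,0.155,0,0,0.4567],[0.08,0.1988,0.155,0,0,0.4567]]]'

```text
time_s: 9.52
position: [0.6896, 0.0119, 0.1605]
tcp_rot: [[0.973, 0.232, -0.002], [0.232, -0.973, 0.001], [-0.002, -0.001, -1.0]]
force: [0.7, 0.2, 0.3]
opening: 0.004
grasp_force: 0.0
```

```bash
python3 - <<'E'
from h import *
goal([.691,.010,.103],-77)
c=shot('wrist','w3.png')
E
```

```text
t 9.5167 pos [0.6896 0.0119 0.1605] f [0.7 0.2 0.3] op 0.004
shift [0.001  0.0022 0.0575] turn [-0.06  0.12  0.4 ] j [-8. 38. 74.  0. 68. 68.]
```

View pics/w3.png

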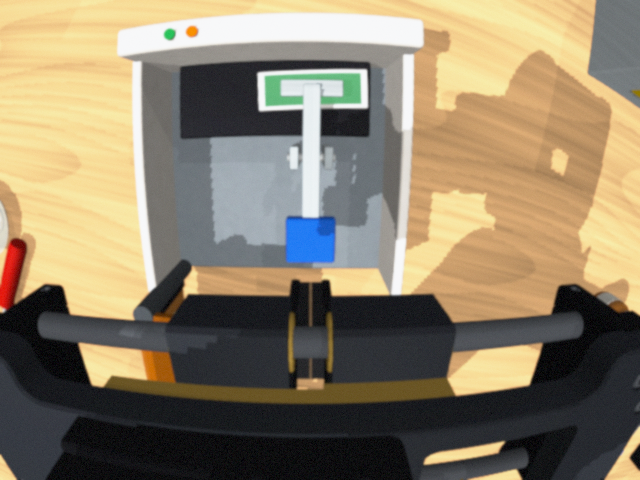

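The wrist picture shows the paddle squared up at columns 287–335 and rows 218–262, centre (311,240).

```bash
python3 - <<'E'
from h import *
c=imaging.capture('wrist')
for uv in [(311.5,240.5),(288,219),(334,219),(335,262),(287,262)]: print(np.round(bpw(c,uv,.08),4))
E
```

```text
[0.6913 0.0103 0.08  ]
[0.7031 0.0304 0.08  ]
[ 0.7107 -0.0017  0.08  ]
[ 0.6791 -0.0106  0.08  ]
[0.6709 0.0241 0.08  ]
```

Scaled: 0.0565 m / 0.4 = 0.1413, 0.001 m / 0.4 = 0.0025.

Request:
play_rows --motion '[[[0.0025,0.005,0.03,0,0,0],[0.0025,0.005,0.065,0,0,0],[0.0025,0.005,0.095,0,0,0],[0.0025,0.005,0.12,0,0,0],[0.0025,0.005,0.135,0,0,0],[0.0025,0.005,0.1413,0,0,0],[0.0025,0.005,0.1413,0,0,0],[0.0025,0.005,0.1413,0,0,0]]]'

```text
time_s: 10.28
position: [0.6927, 0.0094, 0.1047]
tcp_rot: [[0.973, 0.23, 0.001], [0.23, -0.973, -0.0], [0.001, 0.0, -1.0]]
force: [0.4, 0.6, 0.5]
opening: 0.006
grasp_force: 0.0
```

Tips are nominally at 0.088. Step down slowly to find contact.

Scaled: 0.007 m / 0.4 = 0.0175, 0.0055 m / 0.4 = 0.0138.

Request:
play_rows --motion '[[[0,0,0.005,0,0,0],[0,0,0.01,0,0,0],[0,0,0.0138,0,0,0],[0,0,0.0175,0,0,0],[0,0,0.0175,0,0,0],[0,0,0.0175,0,0,0]]]'

```text
time_s: 10.78
position: [0.6922, 0.0094, 0.0975]
tcp_rot: [[0.973, 0.23, -0.0], [0.23, -0.973, 0.0], [-0.0, -0.0, -1.0]]
force: [-0.9, -0.7, 0.7]
opening: 0.001
grasp_force: 0.0
```

Request:
play_rows --motion '[[[0,0,0.0025,0,0,0],[0,0,0.005,0,0,0],[0,0,0.005,0,0,0],[0,0,0.005,0,0,0]]]'

```text
time_s: 11.12
position: [0.6923, 0.0094, 0.0955]
tcp_rot: [[0.973, 0.23, -0.0], [0.23, -0.973, -0.0], [-0.0, -0.0, -1.0]]
force: [0.4, 0.7, 0.9]
opening: 0.005
grasp_force: 0.0
```

Scaled: 0.002 m / 0.4 = 0.005, 0.001 m / 0.4 = 0.0025.

Request:
play_rows --motion '[[[0,0,0.0025,0,0,0],[0,0,0.005,0,0,0],[0,0,0.005,0,0,0],[0,0,0.005,0,0,0]]]'

```text
time_s: 11.45
position: [0.6923, 0.0094, 0.0934]
tcp_rot: [[0.973, 0.23, -0.0], [0.23, -0.973, 0.0], [-0.0, -0.0, -1.0]]
force: [0.2, 0.0, 0.9]
opening: 0.003
grasp_force: 0.0
```

Scaled: 0.002 m / 0.4 = 0.005, 0.001 m / 0.4 = 0.0025.

Request:
play_rows --motion '[[[0,0,0.0025,0,0,0],[0,0,0.005,0,0,0],[0,0,0.005,0,0,0],[0,0,0.005,0,0,0]]]'

```text
time_s: 11.78
position: [0.6923, 0.0094, 0.0914]
tcp_rot: [[0.973, 0.23, -0.0], [0.23, -0.973, 0.0], [-0.0, -0.0, -1.0]]
force: [0.1, -1.1, 0.0]
opening: 0.004
grasp_force: 0.0
```

```bash
python3 - <<'E'
from h import *
c=imaging.capture('scene'); cv2.imwrite('pics/sc4.png',cv2.cvtColor(cv2.resize(c['frame'][205:335,290:450],None,fx=4.5,fy=4.5,interpolation=cv2.INTER_CUBIC),cv2.COLOR_RGB2BGR))
for i in range(4): imaging.capture('wrist'); s=bot.read_state(); print(s['position'][2],np.round(s['force'],2),np.round(s['moment'],2))
E
```

```text
0.09155557325911927 [-0.   -0.29  0.25] [-0.01  0.01 -0.02]
0.09158927638942374 [-0.12  0.05  0.  ] [0.   0.02 0.01]
0.09159343817176074 [-0.   -1.19 -0.01] [0.07 0.05 0.02]
0.09160908584555695 [-0.47  0.26  0.29] [ 0.01 -0.02 -0.01]
```

View pics/sc4.png

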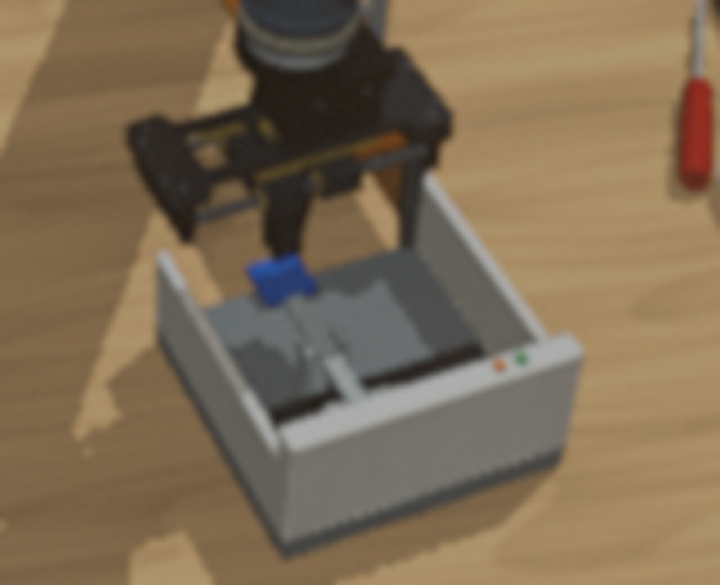

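The scene crop shows the fingertips ending at about crop (285,253), at the paddle's front half. The paddle is centred at about (282,280). I'll check this by projecting known points.

```bash
python3 - <<'E'
from h import *
c=imaging.capture('scene')
p=bot.read_state()['position']
def pr(X):
    q=c['camera_matrix']@(c['R']@np.array(X)+c['t']); q=q[:2]/q[2]; return np.round((q-[290,205])*4.5,1)
print('tip',pr([p[0],p[1],p[2]-.017]),'tip+10mm up',pr([p[0],p[1],p[2]-.007]),pr([p[0]+.0095,p[1]+.002,p[2]-.017]))
y=np.radians(13);ex=np.array([np.cos(y),np.sin(y)]);ey=np.array([-ex[1],ex[0]])
for a,b in [(-17,-18),(-17,18),(17,18),(17,-18)]: print(pr([*(np.array([.691,.010])+ex*a/1000+ey*b/1000),.08]))
for X in [(.620,.116,.085),]: print(pr(X))
O=np.array([.739,.051])
for a,b,z in [(.1,.1,.11),(.1,-.1,.11),(.1,-.1,0),(-.1,-.1,.085)]: print(a,b,z,pr([*(O+ex*a+ey*b),z]))
E
```

```text
tip [276.2 283.8] tip+10mm up [277.  273.1] [282.4 294. ]
[240.5 266.5]
[290.7 251. ]
[313.7 286.4]
[263.1 302.3]
[409.  175.6]
0.1 0.1 0.11 [581.3 355.8]
0.1 -0.1 0.11 [285.5 454.5]
0.1 -0.1 0 [275.9 567.6]
-0.1 -0.1 0.085 [149.1 255.9]
```

```bash
python3 - <<'E'
from h import *
c=shot('wrist','w5.png'); s=bot.read_state(); R=np.array(s['tcp_rot']); p=np.array(s['position']); K=c['camera_matrix']
print('cam in tool',R.T@(-c['R'].T@c['t']-p), 'axes',np.round(c['R']@R,3).tolist())
def pw(X):
    q=c['R']@np.array(X)+c['t']; th=np.arctan2(np.hypot(q[0],q[1]),q[2]); return np.round(K[:2,2]+q[:2]/np.hypot(*q[:2])*th*K[0,0],1)
for d in [(0,0,.017),(.0095,0,.017),(0,0,0),(0,0,-.05),(.0095,.015,.017)]: print(d,pw(p+R@np.array(d)))
print('paddle',pw([.691,.010,.08]),'hinge',pw([.62,.116,.12]))
cv2.imwrite('pics/w5c.png',cv2.resize(cv2.imread('pics/w5.png')[180:420,200:440],None,fx=2.5,fy=2.5))
E
```

```text
cam in tool [ 0.07839881  0.00098771 -0.1779836 ] axes [[-0.001, 1.0, 0.001], [-0.958, -0.001, -0.286], [-0.286, -0.001, 0.958]]
(0, 0, 0.017) [308.7 274.5]
(0.0095, 0, 0.017) [308.6 258.7]
(0, 0, 0) [308.5 286.6]
(0, 0, -0.05) [308.  336.7]
(0.0095, 0.015, 0.017) [335.6 258.6]
paddle [307.  280.1] hinge [ 97.9 374. ]
```

View pics/w5c.png

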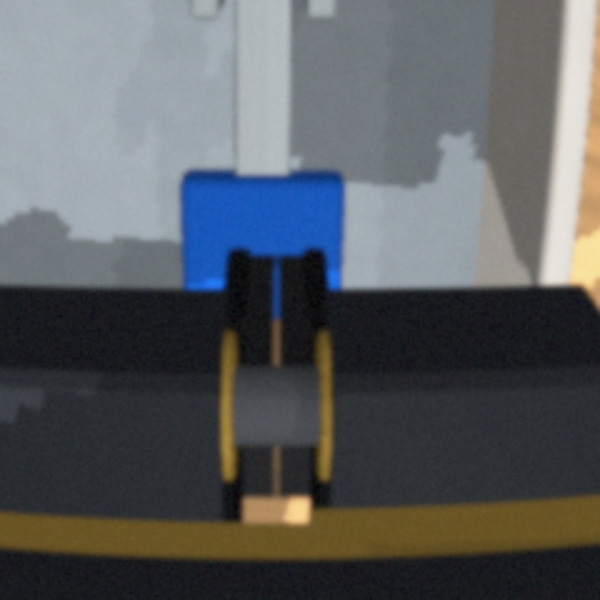

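The tips look higher above the paddle than nominal in both views, and there is no contact force yet. I'll keep descending in small force-checked steps.

Scaled: 0.003 m / 0.4 = 0.0075, 0.002 m / 0.4 = 0.005.

Request:
play_rows --motion '[[[0,0,0.0025,0,0,0],[0,0,0.005,0,0,0],[0,0,0.0075,0,0,0],[0,0,0.0075,0,0,0],[0,0,0.0075,0,0,0]]]'

```text
time_s: 12.55
position: [0.6922, 0.0094, 0.0884]
tcp_rot: [[0.973, 0.23, -0.0], [0.23, -0.973, 0.0], [-0.0, -0.0, -1.0]]
force: [-0.2, 0.5, 0.2]
opening: 0.005
grasp_force: 0.0
```

```bash
cat >> h.py <<'E'
def blue():
    for cam,box in [('wrist',(200,330,250,370)),('scene',(240,300,330,375))]:
        c=imaging.capture(cam); b=cv2.cvtColor(c['frame'],cv2.COLOR_RGB2HSV); r0,r1,c0,c1=box
        m=cv2.inRange(b[r0:r1,c0:c1],(105,120,40),(130,255,255)); v,u=np.nonzero(m)
        print(cam,len(u),'u',u.min()+c0,u.max()+c0,'v',v.min()+r0,v.max()+r0,'mean',round(u.mean()+c0,2),round(v.mean()+r0,2))
        if cam=='scene': print('\n'.join(''.join('#' if b[r,q,0] in range(105,131) and b[r,q,1]>120 and b[r,q,2]>40 else ('.' if b[r,q,2]<50 else ' ') for q in range(338,368)) for r in range(252,278)))
    s=bot.read_state(); print(np.round(s['position'],4),np.round(s['force'],2),s['time_s'])
E
python3 -c "
from h import *
blue()"
```

```text
wrist 2570 u 272 337 v 250 309 mean 303.53 271.33
scene 93 u 346 359 v 262 272 mean 352.19 266.61
            ........          
           .........          
           ........           
           ........           
           .......            
           .......            
           .......            
           .......            
            ......            
             .....            
             .. ##            
           ########           
        ###########           
        ###########           
        ############          
         #############        
          ############        
          ############        
          ######              
           ####               
            #                 
                              
                              
                              
                              
                              
[0.6923 0.0094 0.0885] [-0.58 -0.01 -0.53] 12.65
```

Scaled: 0.003 m / 0.4 = 0.0075, 0.002 m / 0.4 = 0.005.

Request:
play_rows --motion '[[[0,0,0.0025,0,0,0],[0,0,0.005,0,0,0],[0,0,0.0075,0,0,0],[0,0,0.0075,0,0,0],[0,0,0.0075,0,0,0]]]'

```text
time_s: 13.07
position: [0.6922, 0.0094, 0.0854]
tcp_rot: [[0.973, 0.23, -0.0], [0.23, -0.973, 0.0], [-0.0, -0.0, -1.0]]
force: [-0.0, 0.1, -0.1]
opening: 0.002
grasp_force: 0.0
```

Scaled: 0.003 m / 0.4 = 0.0075, 0.002 m / 0.4 = 0.005.

Request:
play_rows --motion '[[[0,0,0.0025,0,0,0],[0,0,0.005,0,0,0],[0,0,0.0075,0,0,0],[0,0,0.0075,0,0,0],[0,0,0.0075,0,0,0]]]'

```text
time_s: 13.48
position: [0.6922, 0.0094, 0.0824]
tcp_rot: [[0.973, 0.23, -0.0], [0.23, -0.973, 0.0], [-0.0, -0.0, -1.0]]
force: [0.8, -0.4, 0.1]
opening: 0.004
grasp_force: 0.0
```

```bash
python3 -c "
from h import *
blue()"
```

```text
wrist 2449 u 271 338 v 253 314 mean 303.24 273.68
scene 80 u 346 359 v 263 271 mean 352.01 267.05
            ........          
            ........          
           ........           
           ........           
           ........           
           .......            
           .......            
           .......            
           .......            
            ......            
            ......            
           ##.....            
        #####   ###           
        ###########           
        ############          
         #############        
          ############        
          ############        
          ######              
           ####               
                              
                              
                              
                              
                              
                              
[0.6924 0.0094 0.0825] [-0.08 -0.71 -0.21] 13.5833
```

```bash
cat >> h.py <<'E'
def pw(c,X):
    K=c['camera_matrix']; q=c['R']@np.array(X)+c['t']; th=np.arctan2(np.hypot(q[0],q[1]),q[2]); return np.round(K[:2,2]+q[:2]/np.hypot(*q[:2])*th*K[0,0],1)
def check():
    c=imaging.capture('wrist'); y=np.radians(13);ex=np.array([np.cos(y),np.sin(y)]);ey=np.array([-ex[1],ex[0]]);P=np.array([.691,.010])
    for th in [0,.09,.18,.27,.36]:
        o=[]
        for a,b in [(17,18),(17,-18),(-17,18),(-17,-18)]:
            x,z=a-60,8.; X=60+x*np.cos(th)-z*np.sin(th); Z=80-8+x*np.sin(th)+z*np.cos(th)
            o.append(pw(c,[*(P+ex*X/1000+ey*b/1000),Z/1000]).tolist())
        print(th,o)
    cv2.imwrite('pics/wx.png',cv2.cvtColor(cv2.resize(c['frame'][200:400,210:410],None,fx=3,fy=3),cv2.COLOR_RGB2BGR))
E
python3 -c "
from h import *
check()"
```

```text
0 [[272.0, 256.2], [341.9, 256.5], [274.1, 314.6], [339.7, 315.0]]
0.09 [[272.8, 254.8], [341.2, 255.1], [275.2, 309.5], [338.8, 309.8]]
0.18 [[273.5, 252.7], [340.7, 253.1], [276.2, 303.7], [337.9, 304.0]]
0.27 [[274.2, 250.2], [340.1, 250.5], [277.1, 297.4], [337.2, 297.7]]
0.36 [[274.8, 247.1], [339.6, 247.4], [278.0, 290.5], [336.5, 290.8]]
```

View pics/wx.png

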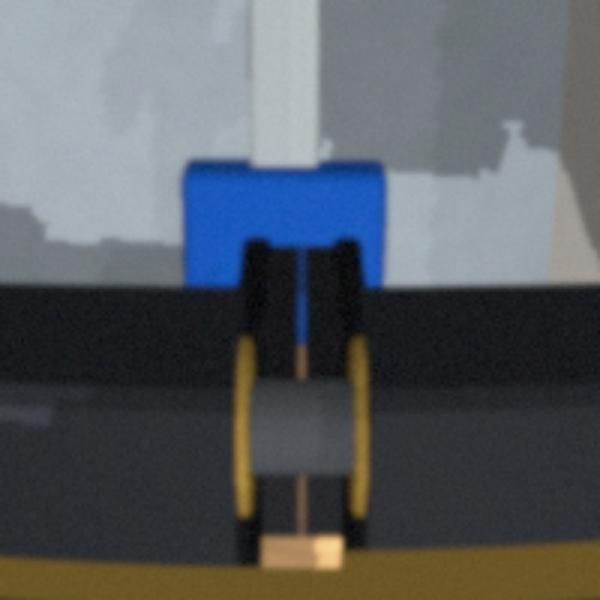

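```bash
python3 - <<'E'
from h import *
c=imaging.capture('scene'); s=bot.read_state(); R=np.array(s['tcp_rot']); p=np.array(s['position'])
def pr(X):
    q=c['camera_matrix']@(c['R']@np.array(X)+c['t']); q=q[:2]/q[2]; return np.round((q-[290,205])*4.5,1)
p9=p+[0,0,.0091]
for x in (-.037,.037):
  for y in (-.095,.095): print('body',x,y,pr(p9+R@np.array([x,y,-.053])))
print('tip corners now',[pr(p+R@np.array([x,y,.017])).tolist() for x in(-.0095,.0095) for y in (-.015,.015)])
print('body-level z at tip column',[pr(p9+[0,0,z]).tolist() for z in (0,.02,.04)])
a=c['frame'][205:335,290:450]; cv2.imwrite('pics/sc6.png',cv2.cvtColor(cv2.resize(a,None,fx=4.5,fy=4.5,interpolation=cv2.INTER_CUBIC),cv2.COLOR_RGB2BGR))
# finger profile in full rows at columns 345..360: brightness
g=c['frame'].max(2)
print(g[250:275,345:362])
E
```

```text
body -0.037 -0.095 [388.9 129.4]
body -0.037 0.095 [119.2 210.5]
body 0.037 -0.095 [444.  204.1]
body 0.037 0.095 [167.5 290.6]
tip corners now [[289.8, 276.8], [248.2, 289.9], [302.7, 296.6], [260.9, 309.9]]
body-level z at tip column [[277.5, 265.5], [279.1, 243.9], [280.8, 221.9]]
[[ 72  69  75  64  49  43  43  41  42  42  42  41  39  43  50  56  52]
 [ 68  67  72  68  54  44  41  39  42  43  41  41  39  49  69  79  76]
 [ 65  69  72  71  54  43  40  41  40  42  39  41  40  61  91 104 103]
 [ 85  89  81  69  51  43  40  42  42  41  39  39  42  71 105 117 117]
 [111 112  97  70  48  40  41  41  42  40  39  37  50  82 111 120 120]
 [123 123 109  74  44  36  39  38  39  40  40  39  60  96 117 123 122]
 [121 120 110  77  44  38  38  37  39  40  39  43  70 106 123 126 125]
 [120 121 111  76  43  35  38  39  39  40  38  50  80 112 124 125 126]
 [124 123 112  76  42  35  37  39  40  40  38  56  90 114 123 124 124]
 [125 123 107  72  42  35  36  37  40  40  39  60  95 118 124 124 124]
 [125 122 107  76  47  36  37  40  39  37  39  65 101 120 126 125 125]
 [125 123 116  95  61  40  36  40 
[... 260 characters left out ...]
145 144 137 114  86  82  95 103 103 104 105  94  98  98  93]
 [ 91 112 122 123 121 111 104 104 108 111 110 110 109 104  92  80  80]
 [100  91 103 109 111 110 110 109 111 111 111 111 110 109 102  87  79]
 [115  84  94 107 110 109 111 109 110 111 109 110 109 107 102  88  79]
 [115  89  85 102 109 110 110 110 110 108 109 108 104  99  92  83  81]
 [ 99  81  79  94 106 110 109 107 107 105 105 105  98  91  86  82  90]
 [ 95  83  78  85  97 104 102 102 102 105 107 105  99  90  90  94 103]
 [104  92  81  81  88  93  94  96  97 103 111 111 107 103 104 107 110]
 [109 102  90  87  92  92  93 100  99 102 110 113 112 110 111 111 111]
 [111 106  99 101 105 106 106 108 105 100 107 111 111 112 112 111 111]]
```

The whole gripper body also sits about 30 mm higher in the image than predicted, in step with the fingertips. That keeps the body clear, so I'll continue the guarded descent.

Scaled: 0.003 m / 0.4 = 0.0075, 0.002 m / 0.4 = 0.005.

Request:
play_rows --motion '[[[0,0,0.0025,0,0,0],[0,0,0.005,0,0,0],[0,0,0.0075,0,0,0],[0,0,0.0075,0,0,0],[0,0,0.0075,0,0,0]]]'

```text
time_s: 14.1
position: [0.6922, 0.0094, 0.0794]
tcp_rot: [[0.973, 0.23, -0.0], [0.23, -0.973, 0.0], [-0.0, -0.0, -1.0]]
force: [-0.8, -0.8, 0.6]
opening: 0.003
grasp_force: 0.0
```

Scaled: 0.003 m / 0.4 = 0.0075, 0.002 m / 0.4 = 0.005.

Request:
play_rows --motion '[[[0,0,0.0025,0,0,0],[0,0,0.005,0,0,0],[0,0,0.0075,0,0,0],[0,0,0.0075,0,0,0],[0,0,0.0075,0,0,0]]]'

```text
time_s: 14.52
position: [0.6923, 0.0094, 0.0764]
tcp_rot: [[0.973, 0.23, -0.0], [0.23, -0.973, 0.0], [-0.0, -0.0, -1.0]]
force: [-0.3, 0.8, 0.5]
opening: 0.003
grasp_force: 0.0
```

```bash
python3 -c "
from h import *
blue(); check()"
```

```text
wrist 2310 u 270 339 v 257 319 mean 303.17 276.05
scene 69 u 346 359 v 264 272 mean 351.97 267.58
           ..........         
            ........          
            ........          
            ........          
           ........           
           ........           
           ........           
           .......            
           .......            
           .......            
           .......            
            ......            
        #### .....            
        #### ..  ##           
        ##### ######          
         #############        
          ############        
          ############        
          ######              
           ####               
            #                 
                              
                              
                              
                              
                              
[0.6924 0.0094 0.0766] [-0.3  -0.64  0.03] 14.6167
0 [[270.9, 260.1], [342.8, 260.5], [273.1, 319.8], [340.5, 320.2]]
0.09 [[271.7, 258.6], [342.2, 258.9], [274.2, 314.4], [339.5, 314.8]]
0.18 [[272.4, 256.4], [341.5, 256.7], [275.3, 308.4], [338.7, 308.7]]
0.27 [[273.1, 253.7], [341.0, 254.0], [276.3, 301.7], [337.9, 302.1]]
0.36 [[273.8, 250.5], [340.4, 250.8], [277.2, 294.6], [337.2, 294.9]]
```

Scaled: 0.003 m / 0.4 = 0.0075, 0.002 m / 0.4 = 0.005.

Request:
play_rows --motion '[[[0,0,0.0025,0,0,0],[0,0,0.005,0,0,0],[0,0,0.0075,0,0,0],[0,0,0.0075,0,0,0],[0,0,0.0075,0,0,0]]]'

```text
time_s: 15.08
position: [0.6922, 0.0094, 0.0734]
tcp_rot: [[0.973, 0.23, -0.0], [0.23, -0.973, 0.0], [-0.0, -0.0, -1.0]]
force: [-0.2, -0.1, 0.7]
opening: -0.0
grasp_force: 0.0
```

Scaled: 0.002 m / 0.4 = 0.005, 0.001 m / 0.4 = 0.0025.

Request:
play_rows --motion '[[[0,0,0.0025,0,0,0],[0,0,0.005,0,0,0],[0,0,0.005,0,0,0],[0,0,0.005,0,0,0]]]'

```text
time_s: 15.42
position: [0.6922, 0.0094, 0.0714]
tcp_rot: [[0.973, 0.23, -0.0], [0.23, -0.973, 0.0], [-0.0, -0.0, -1.0]]
force: [0.3, -0.1, 0.1]
opening: 0.001
grasp_force: 0.0
```

Scaled: 0.002 m / 0.4 = 0.005, 0.001 m / 0.4 = 0.0025.

Request:
play_rows --motion '[[[0,0,0.0025,0,0,0],[0,0,0.005,0,0,0],[0,0,0.005,0,0,0],[0,0,0.005,0,0,0]]]'

```text
time_s: 15.75
position: [0.6922, 0.0094, 0.0694]
tcp_rot: [[0.973, 0.23, -0.0], [0.23, -0.973, 0.0], [-0.0, -0.0, -1.0]]
force: [0.1, -0.3, -0.2]
opening: 0.001
grasp_force: 0.0
```

```bash
python3 -c "
from h import *
blue(); check()"
```

```text
wrist 2093 u 268 340 v 262 326 mean 303.05 279.46
scene 56 u 346 359 v 264 272 mean 351.91 267.96
           .........    ....  
           ..........   .     
           .........          
           .........          
            .......           
           ........           
           ........           
           ........           
           .......            
           .......            
           .......            
           .......            
        ###.......            
        ### ......            
        #### .... ##          
         ### .  ######        
          ############        
          ############        
          ######              
           ####               
            #                 
                              
                              
                              
                              
                              
[0.6924 0.0094 0.0696] [ 0.39 -0.3  -0.1 ] 15.85
0 [[269.4, 265.0], [344.0, 265.4], [271.9, 326.3], [341.5, 326.7]]
0.09 [[270.3, 263.3], [343.3, 263.6], [273.1, 320.5], [340.5, 320.9]]
0.18 [[271.1, 260.9], [342.7, 261.3], [274.2, 314.1], [339.5, 314.5]]
0.27 [[271.8, 258.0], [342.0, 258.4], [275.2, 307.1], [338.7, 307.5]]
0.36 [[272.5, 254.6], [341.5, 255.0], [276.2, 299.6], [338.0, 300.0]]
```

Scaled: 0.002 m / 0.4 = 0.005, 0.001 m / 0.4 = 0.0025.

Request:
play_rows --motion '[[[0,0,0.0025,0,0,0],[0,0,0.005,0,0,0],[0,0,0.005,0,0,0],[0,0,0.005,0,0,0]]]'

```text
time_s: 16.23
position: [0.6922, 0.0094, 0.0674]
tcp_rot: [[0.973, 0.23, -0.0], [0.23, -0.973, 0.0], [-0.0, -0.0, -1.0]]
force: [0.1, 0.2, 0.1]
opening: 0.009
grasp_force: 0.0
```

Request:
play_rows --motion '[[[0,0,0.0025,0,0,0],[0,0,0.005,0,0,0],[0,0,0.005,0,0,0],[0,0,0.005,0,0,0]]]'

```text
time_s: 16.57
position: [0.6922, 0.0094, 0.0654]
tcp_rot: [[0.973, 0.23, -0.0], [0.23, -0.973, 0.0], [-0.0, -0.0, -1.0]]
force: [-0.5, -0.6, -0.6]
opening: 0.006
grasp_force: 0.0
```

Scaled: 0.002 m / 0.4 = 0.005, 0.001 m / 0.4 = 0.0025.

Request:
play_rows --motion '[[[0,0,0.0025,0,0,0],[0,0,0.005,0,0,0],[0,0,0.005,0,0,0],[0,0,0.005,0,0,0]]]'

```text
time_s: 16.9
position: [0.6924, 0.0094, 0.0641]
tcp_rot: [[0.973, 0.23, 0.0], [0.23, -0.973, -0.0], [0.0, 0.0, -1.0]]
force: [-1.0, -0.1, 4.7]
opening: 0.006
grasp_force: 2.1
```

Contact found at TCP z≈0.065. Press on in measured steps.

Scaled: 0.004 m / 0.4 = 0.01, 0.003 m / 0.4 = 0.0075.

Request:
play_rows --motion '[[[0,0,0.0025,0,0,0],[0,0,0.005,0,0,0],[0,0,0.0075,0,0,0],[0,0,0.01,0,0,0],[0,0,0.01,0,0,0],[0,0,0.01,0,0,0],[0,0,0.01,0,0,0]]]'

```text
time_s: 17.48
position: [0.6921, 0.0093, 0.0602]
tcp_rot: [[0.973, 0.23, -0.0], [0.23, -0.973, -0.0], [-0.0, 0.0, -1.0]]
force: [-3.3, 0.1, 6.5]
opening: 0.005
grasp_force: 3.5
```

```bash
python3 -c "
from h import *
blue(); check()
for i in range(5): imaging.capture('wrist'); s=bot.read_state(); print(s['position'][2],s['force'])"
```

```text
wrist 1925 u 267 340 v 264 326 mean 302.45 281.3
scene 45 u 346 359 v 266 272 mean 352.0 269.29
..    ..        ....   .......
      ..     .......    ......
       .  ..........    ......
           .........    ..    
           .........          
           .........          
           ........           
           ........           
           ........           
           ........           
           .......            
           .......            
           .......            
           .......            
        ## .......            
        ###....... ##         
        ### ..... ###         
         ### .   #####        
         #############        
          ######              
           ####               
                              
                              
                              
                              
                              
[0.6921 0.0093 0.0602] [-2.51  0.24  6.76] 17.5833
0 [[267.2, 271.6], [345.7, 272.0], [270.0, 335.2], [342.8, 335.6]]
0.09 [[268.1, 269.7], [344.9, 270.0], [271.3, 328.9], [341.7, 329.3]]
0.18 [[269.0, 267.1], [344.2, 267.4], [272.5, 321.9], [340.7, 322.3]]
0.27 [[269.8, 263.9], [343.5, 264.3], [273.6, 314.4], [339.8, 314.8]]
0.36 [[270.6, 260.2], [342.9, 260.6], [274.6, 306.5], [339.0, 306.8]]
0.060196335204532596 [-3.10030416 -0.752287    6.1975222 ]
0.060186923307103984 [-2.36813034 -0.544913    6.56542757]
0.060211907912606014 [-1.23677864 -0.27385307  6.99696699]
0.06021258052111671 [-2.81520846 -0.45339691  6.3418006 ]
0.06015898543996013 [-2.39304483  0.13149838  6.84925164]
```

Scaled: 0.0045 m / 0.4 = 0.0113, 0.004 m / 0.4 = 0.01.

Request:
play_rows --motion '[[[0,0,0.0025,0,0,0],[0,0,0.005,0,0,0],[0,0,0.0075,0,0,0],[0,0,0.01,0,0,0],[0,0,0.0113,0,0,0],[0,0,0.0113,0,0,0],[0,0,0.0113,0,0,0],[0,0,0.0113,0,0,0]]]'

```text
time_s: 18.55
position: [0.692, 0.0093, 0.0562]
tcp_rot: [[0.973, 0.23, -0.001], [0.23, -0.973, -0.0], [-0.001, 0.0, -1.0]]
force: [-3.5, -0.8, 8.5]
opening: 0.004
grasp_force: 4.8
```

```bash
python3 -c "
from h import *
blue(); check()
F=[]
for i in range(6): imaging.capture('scene'); s=bot.read_state(); F.append(s['force'])
print(np.mean(F,0),s['position'])
c=imaging.capture('scene'); cv2.imwrite('pics/end.png',cv2.cvtColor(cv2.resize(c['frame'][205:335,290:450],None,fx=4.5,fy=4.5,interpolation=cv2.INTER_CUBIC),cv2.COLOR_RGB2BGR))
"
```

```text
wrist 1975 u 267 341 v 264 326 mean 302.66 281.02
scene 43 u 346 359 v 267 273 mean 352.14 270.33
........          ..   .......
..   ..         ...    .......
      ..    .......     ......
          ..........    ..... 
           .........   ...    
           .........          
           .........          
           ........           
           ........           
           ........           
           .......            
           .......            
           .......            
          ........            
          ........            
         # .......            
        ###.......###         
        ### ..... ###         
         ###    ######        
          ###########         
          ######              
           ####               
                              
                              
                              
                              
[0.692  0.0093 0.0562] [-4.57 -0.17  9.82] 18.65
0 [[266.2, 274.7], [346.5, 275.1], [269.2, 339.2], [343.4, 339.7]]
0.09 [[267.2, 272.6], [345.6, 273.0], [270.5, 332.7], [342.3, 333.1]]
0.18 [[268.1, 269.9], [344.9, 270.3], [271.8, 325.5], [341.3, 325.9]]
0.27 [[269.0, 266.6], [344.2, 267.0], [272.9, 317.8], [340.3, 318.1]]
0.36 [[269.8, 262.8], [343.5, 263.2], [274.0, 309.5], [339.5, 309.9]]
[-3.88664427 -0.66028373  9.02851335] [0.69204011 0.00926991 0.05621753]
```

View pics/end.png

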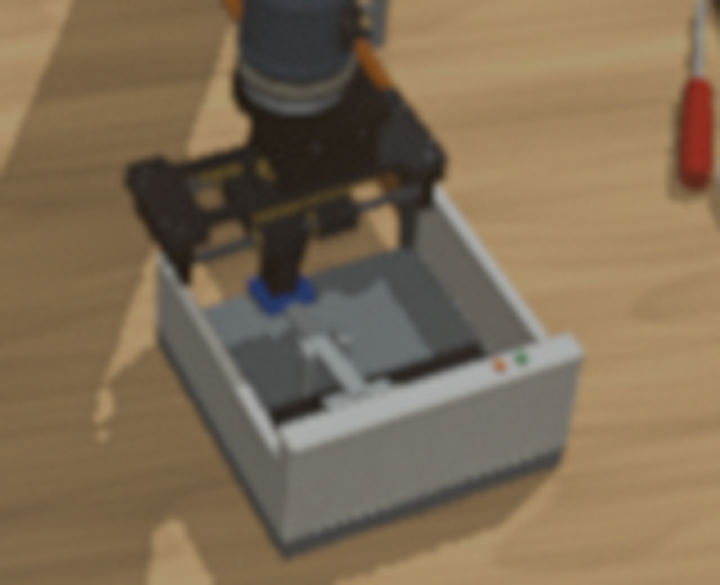

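The picture shows the fingertips on the tilted paddle at about crop (285,290). The lever's rear clip is raised at about (350,390), and the bay and door are unchanged. Position, force (9 N) and vision all agree on about 0.17–0.18 rad.

```bash
python3 -c "
from h import *
print(bot.hand_in())"
```

```text
the job is handed in; nothing more can be done
None
```

I handed the job in with the guard door open about 95° and the fingertips holding the blue paddle roughly half way down (estimated 0.17–0.18 rad, about 9 N); I saw no sign of the slide or the other things on the desk being disturbed.

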